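# Make up two analyser sample kits

## Task

Make up the two sample kits for the analyser: the blue tray gets the red-lidded cup in its round pocket and the steel disc in its square pocket; the yellow tray gets the green-lidded cup in its round pocket and the orange filter plate standing upright, fully home in its slot. Cups and disc must stand flat on their pocket floors. Leave the spare white-lidded cup, the brass disc and the amber jar where they are.

Things in the scene. Friction and masses are not known exactly. Their poses are not given: they have to be found in the camera images.
- cup_red_c (a point): Sizes here in mm. Loose sample cup with a red lid, an upright cylinder 40 across, 42 high, white body below the lid, about 60 g; this point is its centre, half-way up (21 above its underside); z is its axis.
- cup_green_c (a point): Loose sample cup with a green lid, an upright cylinder 40 across, 42 high, white body below the lid, about 60 g; this point is its centre, half-way up (21 above its underside); z is its axis.
- disc_steel_c (a point): Loose polished steel reference disc, silver-grey, upright cylinder 36 across, 28 high, about 200 g; this point is its centre, 14 above its underside; z is its axis.
- plate_c (a point): Loose orange filter plate with a dark green window, 8 thick (x) x 60 wide (y) x 80 tall (z), about 60 g; this point is its centre, z points to its top edge. At the start it sits in the grey stand, its top leaning 0.3 rad towards the stand's -x; only its lower 27 are in the stand: pinch the top half across its thickness.
- tray_blue: Blue kit tray, fixed, 144 (x) x 160 (y) x 12 high; origin: centre of its underside, z up; same shape as the yellow tray. In its top, 4 deep (floors 8 above the bench): round pocket, white floor, 60 across, centre x -36, y +42; square pocket, black floor, 56 x 56, centre x -36, y -42. On its +x side an (unused) slot block like the yellow tray's.
- tray_yellow: Yellow kit tray, fixed, shape, origin and pockets as the blue one. Slot block 40 (x) x 96 (y), top 42 above the bench, centre x +45, y 0. Its slot runs along the tray's y: 80 long between end stops (34 above the bench), 10.5 wide, floor 12 above the bench, sides straight up to 32, then chamfered (white faces) to a mouth 26 wide at 42 above the bench.
- stand: Grey plastic filter stand fixed to the bench, foot 70 (x) x 100 (y); origin at the centre of its underside. It holds the filter plate in a slot along its y, 11 wide, 27 deep, leaning 0.3 rad towards the stand's -x; highest part about 53 above the bench. The plate is drawn out along its own height.
- cup_white_c (a point): Spare, to be left alone: loose sample cup with a white lid, an upright cylinder 40 across, 42 high, white body below the lid, about 60 g; this point is its centre, half-way up (21 above its underside); z is its axis.
- disc_brass_c (a point): Spare, to be left alone: loose yellow brass disc, 36 across, 28 high; this point is its centre, 14 above the bench.
- jar_c (a point): Not part of the job, to be left alone: loose amber glass jar with a black cap, 34 across, 50 high; this point is its centre, 25 above the bench.
Things that resemble listed ones, but are neither listed nor needed, are in the scene too. What is shaped like the part that bears disc_steel_c but purple is not meant.

How it is judged:
By the outcome, as a careful person would: the job done as asked, in the order asked, and still so for the second after the job is handed in, with the robot touching nothing.
It also fails if it takes over 96 s, if anything falls off the work surface, if the arm or the gripper's body presses on something with over 40 N, if the wrist force passes 120 N, or if a joint passes its speed limit or range.

## Robot

A 7-joint arm with a two-finger parallel gripper is mounted at the origin on the work surface. World frame = base frame: x ahead of the robot, y to its left, z up, the work surface at z = 0. Lengths are in m, angles in rad, forces in N, time in s.
With the tool pointing down it reaches from about 0.4 to 0.925 m from the base axis. Payload 5.6 kg.
Tool frame: the origin (TCP) lies on the centre line of the jaws, within the pads' length; the fingertips stand 11 mm ahead of it and the grasp point (between the pads) lies 8 mm behind it; z points along the fingers, y is the direction in which the jaws open and shut (so a half turn about z gives the same grasp; the last joint's range is limited). The gripper opens to 85 mm and grips with 20 to 120 N. Pads are 22 mm wide; open, the fingers measure 114 mm over their backs; the gripper's body (76 mm by 85 mm) begins 54 mm behind the grasp point. The pads swing forward as they close: fully open they stand 13 mm farther back than shut.
Start: joints at [-1.157, 0.468, -0.012, 1.603, 0.006, 1.071, -0.056], TCP at [0.287, 0.583, 0.242] pointing down, gripper open.
Joint ranges: [-2.53, 2.53], [-0.31, 2.02], [-1.57, 1.55], [0.28, 2.44], [-1.29, 4.43], [0.15, 1.84], [-2.92, 2.92]. Speed limits (rad/s): [2.57, 2.57, 3.14, 3.14, 3.14, 3.14, 3.14].

## Interface

Orientations are given as a rotation vector (axis times angle).
In Python, from plant import arm, grab_frame gives the robot as it stands. The module is installed in compiled form; this text tells all that it offers.
- The arm moves only by the shell command python3 -m handwheel 'ROWS' [FORCE]. ROWS is JSON, a list of rows, each a list of 5 numbers: the closure, from 0 (fully open) to 1 (shut), then the shift along the tool's x, y, z in m, then the turn about the tool's z in rad. A call has 1 to 20 rows; each row shifts and turns the pose as measured when the row begins, along the tool's axes as they then stand; what a row does not reach is not made up. A row lasts 1/8 s, in which the tool goes at most 62.5 mm and 10.7 degrees, less where a joint would pass 70% of its speed; a pose out of reach is approached as far as the arm can. A call with a gripper value outside its range is refused whole. The fingers move at their own pace and stop on an object; FORCE is the grip in N (left out, the last holds). Time passes only in rows, so rows that do not move let the fingers close. It gives the time, the measured TCP pose, the force and the opening at its end, in the units of the state.
- arm.state(): the state, without advancing time (a new reading comes with each control period).
- grab_frame(name): name is "side" or "top"; returns a dict with "color" (480x640x3 uint8, red, green, blue), "fov_y" (degrees; the focal length in pixels is half the picture's height over the tangent of half this angle, whatever the lens; pixels are square), "cx", "cy" (the principal point, pixels), "eye" and "orientation" of the camera in the world. Camera axes: x right, y down, z forward; pixel columns grow to the right and rows downward; lengths in m; the calibration is good to about 2 mm. A picture is of the moment at which its call begins. There is no depth.
- arm.finish_job(): hands the job in, once; it reports no verdict.
The state is a dict: "clock": time; "q": joint angles; "qvel": joint speeds; "joint_torque": joint torques, N m; "tool_pos": TCP position; "eef_rot": TCP orientation; "force": force on the tool from outside, world axes, zero at the start; "wrist_torque": the same for the moment, N m; "grip_width": finger opening in m.
Only numpy, scipy, OpenCV 4.12 (cv2) and the standard library are available. Lean on these libraries where they do the work, as an engineer would, in place of code of your own. Each camera call takes 0.05 s, during which the arm holds its last target. There are 200 camera calls.

## Working session

There is one attempt and no reset: what is moved stays moved. The work goes in short steps, Python scripts to look and compute and a shell command to move; the robot and the scene stay as the last step left them, time stands still between calls to the robot, and variables do not carry over. Pictures are saved under pics/ and viewed, about 12 in all and at most 16, crops included, and the job is handed in when it is done.

```bash
mkdir -p pics; cat > h.py <<'E'
import numpy as np,cv2
from plant import arm,grab_frame
def snap(n,f):
    d=grab_frame(n); cv2.imwrite(f'pics/{f}.png',d['color'][:,:,::-1]); 
    np.save(f'pics/{f}.npy',{k:d[k] for k in d},allow_pickle=True); return d
def load(f): return np.load(f'pics/{f}.npy',allow_pickle=True).item()
E
python3 - <<'E'
from h import *
for n in('top','side'):
    d=snap(n,n+'0'); print({k:d[k] for k in d if k!='color'})
print(arm.state())
E
```

```text
{'fov_y': 54.8795507632945, 'cx': 316.9260704338661, 'cy': 237.71628551968467, 'eye': array([0.44183901, 0.00219341, 0.92949965]), 'orientation': array([-2.18606444,  2.21017333, -0.07432857])}
{'fov_y': 55.24011859885889, 'cx': 319.0901947410218, 'cy': 229.24124869229007, 'eye': array([0.06427561, 0.40798996, 0.50692762]), 'orientation': array([-1.00418084,  2.3335938 , -1.16277122])}
{'clock': 0.1, 'q': array([-1.1569628 ,  0.46828794, -0.01160714,  1.60352084,  0.00599335,
        1.0714048 , -0.05630426]), 'qvel': array([ 0.00072605, -0.00297318,  0.00079344, -0.00149357,  0.00016109,
        0.0020968 , -0.00117581]), 'joint_torque': array([ 8.36174459e-04, -5.33521378e+01,  2.16681522e-02, -2.51966661e+01,
        1.15730902e-02,  4.29846958e-03, -1.44418099e-06]), 'tool_pos': array([0.28656283, 0.58288803, 0.24143876]), 'eef_rot': array([-7.11415160e-01, -3.05972069e+00,  2.45951206e-03]), 'force': array([-0.45916065, -0.64389026, -0.65882949]), 'wrist_torque': array([ 0.00620156, -0.01141133, -0.00409649]), 'grip_width': 0.08470463988497734}
```

View pics/top0.png

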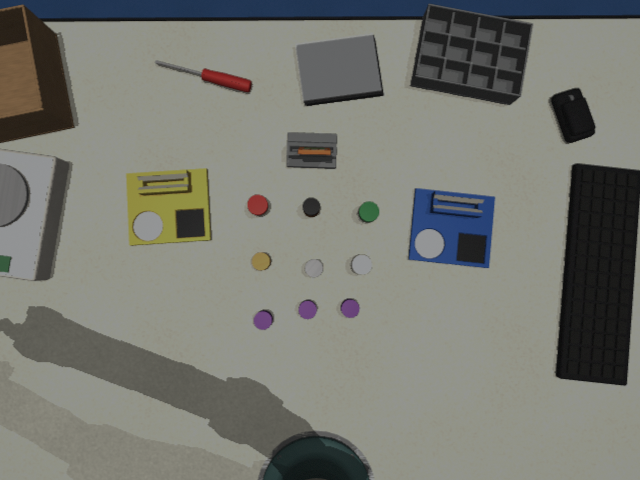

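View pics/side0.png

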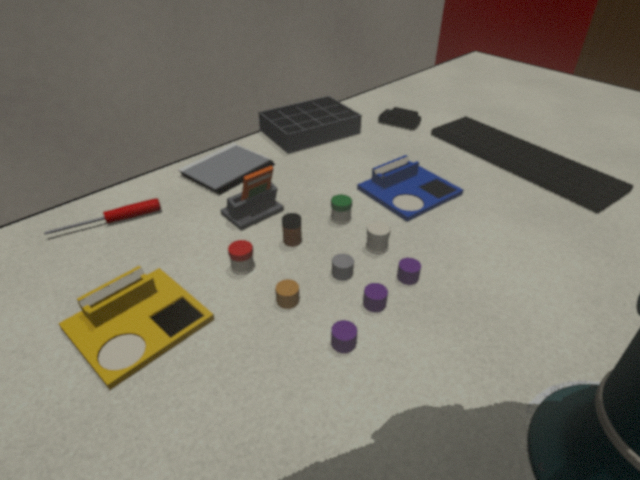

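The top view shows:
- Trays: the yellow tray is at (168,207) and the blue one at (452,228).
- Stand with the plate: (313,150).
- Parts: red cup (258,205), jar (311,207), green cup (368,212), brass (261,261), steel candidate (314,268), white cup candidate (361,264).
- Purple discs: (263,320), (308,309), (350,308).

Next I'll confirm these in an enlarged crop.

```bash
python3 - <<'E'
from h import *
t=load('top0')['color'][:,:,::-1]; s=load('side0')['color'][:,:,::-1]
a=cv2.resize(t[125:285,230:390],None,fx=2.5,fy=2.5,interpolation=cv2.INTER_CUBIC)
b=cv2.resize(s[155:315,215:415],None,fx=2,fy=2.5,interpolation=cv2.INTER_CUBIC)
c=cv2.resize(t[160:250,120:220],(400,200)); 
cv2.imwrite('pics/c1.png',np.hstack([a,b]))
E
```

```text
(no output)
```

View pics/c1.png

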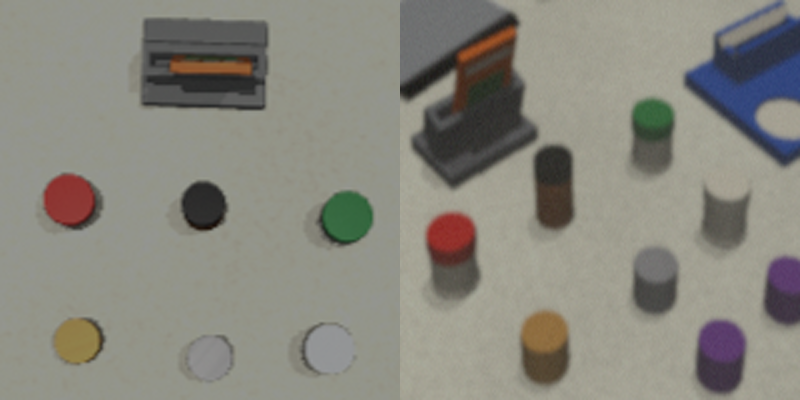

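In the crop, the steel disc is the short grey one at top-view (314,268). The taller white-lidded cup is (361,264), brass is (261,261), the jar has a black cap (311,207), and the purple discs are decoys. All are unambiguous. Next I'll measure positions.

```bash
cat >> h.py <<'E'
from scipy.spatial.transform import Rotation as R
def cam(d):
    f=240/np.tan(np.radians(d['fov_y']/2)); return f,R.from_rotvec(d['orientation']).as_matrix(),np.array(d['eye'])
def ray(d,uv,z):
    f,M,e=cam(d); v=M@np.array([(uv[0]-d['cx'])/f,(uv[1]-d['cy'])/f,1]); return e+v*(z-e[2])/v[2]
def proj(d,P):
    f,M,e=cam(d); c=(np.atleast_2d(P)-e)@M; return c[:,:2]/c[:,2:]*f+[d['cx'],d['cy']]
def blob(m,near,r=30):
    n,l,s,c=cv2.connectedComponentsWithStats(m.astype(np.uint8))
    k=[i for i in range(1,n) if s[i,4]>15 and np.hypot(*(c[i]-near))<r]
    i=max(k,key=lambda i:s[i,4]); return c[i],s[i,4],(l==i).astype(np.uint8)
def to(xyz,yaw=None,s=None):
    "tool-frame shift to world TCP xyz; yaw = world angle of the tool's y axis (mod pi)"
    s=s or arm.state(); M=R.from_rotvec(s['eef_rot']).as_matrix(); d=M.T@(np.array(xyz)-s['tool_pos'])
    yy=np.arctan2(M[1,1],M[0,1]); t=0 if yaw is None else -((yaw-yy+np.pi/2)%np.pi-np.pi/2)
    print('t',round(s['clock'],2),'pos',s['tool_pos'].round(4),'F',s['force'].round(1),'w',round(s['grip_width'],4),'yawY',round(yy,3),'tilt',M[:,2].round(3),'SHIFT',d.round(4),'TURN',round(t,3))
E
python3 - <<'E'
from h import *
t=load('top0');s=load('side0')
def hsv(d): return cv2.cvtColor(d['color'],cv2.COLOR_RGB2HSV).astype(int)
T,S=hsv(t),hsv(s)
rng=lambda I,a,b,smin,vmin=0:(I[...,0]>=a)&(I[...,0]<=b)&(I[...,1]>smin)&(I[...,2]>vmin)
m=lambda I:dict(red=(I[...,1]>130)&((I[...,0]<6)|(I[...,0]>174)),green=rng(I,45,75,100))
for n,pt,ps in(('red',(258,205),(241,248)),('green',(368,212),(341,202))):
    ct,at,_=blob(m(T)[n],pt); cs,a2,_=blob(m(S)[n],ps)
    print(n,ct,at,ray(t,ct,.042).round(4),'side',cs,a2,ray(s,cs,.038).round(4))
# steel, white by circle on enlarged crop
g=cv2.cvtColor(t['color'],cv2.COLOR_RGB2GRAY)
for n,p,h,r in(('steel',(314,268),.028,.018),('white',(361,264),.042,.02),('red',(258,205),.042,.02),('jar',(311,207),.05,.017)):
    x,y=p[0]-20,p[1]-20; c=cv2.resize(g[y:y+40,x:x+40],None,fx=8,fy=8,interpolation=cv2.INTER_CUBIC)
    rp=8*r*cam(t)[0]/(.93-h); q=cv2.HoughCircles(c,cv2.HOUGH_GRADIENT,1,200,param1=60,param2=8,minRadius=int(rp*.9),maxRadius=int(rp*1.12))
    if q is not None:
        uv=(q[0,0,:2]+.5)/8-.5+[x,y]; print(n,uv,q[0,0,2]/rp,ray(t,uv,h).round(4))
print('steel pix',[T[268,314],T[275,314],T[268,340]])
for n,p,a,b in(('yel',(168,207),20,35),('blue',(452,228),100,125)):
    _,A,M=blob(rng(T,a,b,120),p,40)
    k=cv2.findContours(M,0,1)[0][0]; hull=cv2.convexHull(k); box=cv2.boxPoints(cv2.minAreaRect(hull))
    P=np.array([ray(t,u,.012) for u in box]); print(n,A,'corners',P[:,:2].round(4).tolist(),'ctr',P.mean(0).round(4))
    F=cv2.drawContours(np.zeros_like(M),[hull],-1,1,-1)
    w,_,_=blob((F>0)&(T[...,1]<60)&(T[...,2]>140),np.array(p)+(-20,18),15); k_,_,_=blob((F>0)&(T[...,2]<60),np.array(p)+(21,17),15)
    W=ray(t,w,.008);K=ray(t,k_,.008);d=W-K; c=(W+K)/2; yaw=np.arctan2(d[1],d[0])-np.pi/2
    print('  white',W.round(4),'black',K.round(4),np.linalg.norm(d),'yaw',yaw,'origin',(c[:2]+.036*np.array([np.cos(yaw),np.sin(yaw)])).round(4))
E
```

```text
red [257.33021807 204.67912773] 321 [0.557  0.1062 0.042 ] side [239.82012195 249.01219512] 328 [0.5592 0.1081 0.038 ]
green [368.3496732  211.55228758] 306 [ 0.5415 -0.1079  0.042 ] side [340.98550725 200.39130435] 138 [ 0.5466 -0.1107  0.038 ]
white [361.625 264.25 ] 0.9569766601497613 [ 0.44   -0.0932  0.042 ]
red [257.75  204.375] 1.0386259005343672 [0.5576 0.1054 0.042 ]
jar [310.125 207.   ] 1.1115124523554312 [0.5505 0.0045 0.05  ]
steel pix [array([ 30,   2, 142]), array([ 30,   4, 138]), array([ 33,  19, 149])]
yel 3777 corners [[0.6259, 0.3727], [0.6347, 0.211], [0.492, 0.2019], [0.4836, 0.3622]] ctr [0.5591 0.287  0.012 ]
  white [0.5213 0.3277 0.008 ] black [0.526 0.245 0.008] 0.08282437286644656 yaw 0.056840471464239206 origin [0.5596 0.2884]
blue 3722 corners [[0.4494, -0.1882], [0.5906, -0.2063], [0.572, -0.3674], [0.4309, -0.3478]] ctr [ 0.5107 -0.2774  0.012 ]
  white [ 0.4802 -0.2324  0.008 ] black [ 0.4706 -0.3166  0.008 ] 0.08477374567825686 yaw -0.11437513451860881 origin [ 0.5112 -0.2786]
```

```bash
python3 - <<'E'
from h import *
t=load('top0');T=cv2.cvtColor(t['color'],cv2.COLOR_RGB2HSV)
c,A,M=blob(T[...,1]<11,(314,268),8); print(c,A,cv2.minEnclosingCircle(np.argwhere(M)[:,::-1].astype(np.float32)),ray(t,c,.022))
c,A,M=blob(T[...,1]<11,(361,264),8); print(c,A,ray(t,c,.035))
s=arm.state(); to((.558,.106,.10),1.45)
E
```

```text
[313.6381323  267.73929961] 257 ((313.2328186035156, 268.3702392578125), 9.632675170898438) [ 0.43424006 -0.00110361  0.022     ]
[361.54746835 264.13291139] 316 [ 0.44025652 -0.09379055  0.035     ]
t 0.1 pos [0.2866 0.5829 0.2414] F [-0.5 -0.6 -0.7] w 0.0847 yawY 1.114 tilt [-0.001 -0.001 -1.   ] SHIFT [-0.454 -0.308  0.142] TURN -0.336
```

```bash
python3 -m handwheel '[[0,0,0,0,-0.168],[0,0,0,0,-0.168],[0,0,0,0,0]]' 40; python3 -c "
from h import *
to((.558,.106,.10),1.45)"
```

```text
clock: 0.48
tool_pos: [0.286, 0.582, 0.2397]
eef_rot: [-0.176, -3.135, 0.007]
force: [-0.0, -0.2, -0.0]
grip_width: 0.0856
t 0.47 pos [0.286  0.582  0.2397] F [-0.  -0.2 -0. ] w 0.0856 yawY 1.458 tilt [-0.002 -0.005 -1.   ] SHIFT [-0.3238 -0.4419  0.1413] TURN 0.008
```

```bash
python3 -m handwheel '[[0,-0.03,-0.04,0.01,0],[0,-0.03,-0.04,0.01,0],[0,-0.03,-0.04,0.01,0],[0,-0.03,-0.04,0.01,0],[0,-0.03,-0.04,0.01,0],[0,-0.03,-0.04,0.01,0],[0,-0.03,-0.04,0.01,0],[0,-0.03,-0.04,0.01,0],[0,-0.03,-0.04,0.01,0],[0,-0.03,-0.04,0.01,0],[0,0,0,0,0]]'; python3 -c "
from h import *
to((.558,.106,.08),1.45)"
```

```text
clock: 1.85
tool_pos: [0.5394, 0.1331, 0.136]
eef_rot: [-0.237, -3.131, 0.006]
force: [0.2, 0.4, 0.9]
grip_width: 0.0857
t 1.85 pos [0.5394 0.1331 0.136 ] F [0.2 0.4 0.9] w 0.0857 yawY 1.419 tilt [-0.002 -0.004 -1.   ] SHIFT [-0.0226 -0.0238  0.0561] TURN -0.031
```

```bash
python3 -m handwheel '[[0,-0.0226,-0.0238,0.02,-0.03],[0,0,0,0.03,0],[0,0,0,0,0]]'; python3 -c "
from h import *
to((.558,.106,.021),1.45); snap('top','t1')"
```

```text
clock: 2.22
tool_pos: [0.5584, 0.1078, 0.0856]
eef_rot: [-0.198, -3.134, 0.004]
force: [-0.1, -0.4, -0.2]
grip_width: 0.0853
t 2.23 pos [0.5584 0.1078 0.0856] F [-0.1 -0.4 -0.2] w 0.0853 yawY 1.445 tilt [-0.001 -0.002 -1.   ] SHIFT [ 0.0001 -0.0017  0.0646] TURN -0.005
```

Position matches; descend and grip.

```bash
python3 -m handwheel '[[0,0,-0.0017,0.033,0],[0,0,0,0.03,0],[0,0,0,0.002,0],[0.8,0,0,0,0],[0.8,0,0,0,0],[0.8,0,0,0,0],[0.8,0,0,0,0],[0.8,0,0,0,0]]' 40; python3 -c "
from h import *
to((.480,-.2324,.12),1.45)"
```

```text
clock: 3.28
tool_pos: [0.5659, 0.1115, 0.0313]
eef_rot: [0.196, 3.118, 0.007]
force: [-0.2, 0.3, -0.3]
grip_width: 0.0388
t 3.27 pos [0.5659 0.1115 0.0313] F [-0.2  0.3 -0.3] w 0.0388 yawY 1.445 tilt [ 0.018  0.003 -1.   ] SHIFT [ 0.0406 -0.3514 -0.0914] TURN -0.005
```

```bash
python3 -m handwheel '[[0.8,0,0,-0.03,0],[0.8,0,0,-0.03,0],[0.8,0,0,0,0]]' ; python3 -c "
from h import *
print(arm.state()['q'].round(3))
to((.480,-.2324,.12),1.45)
snap('side','s1')"
```

```text
clock: 3.65
tool_pos: [0.5642, 0.1109, 0.0919]
eef_rot: [0.197, 3.12, 0.006]
force: [1.0, 0.7, -0.9]
grip_width: 0.0388
[-0.297  0.531  0.056  1.911 -0.043  0.685  1.229]
t 3.65 pos [0.5642 0.1109 0.0919] F [ 1.   0.7 -0.9] w 0.0388 yawY 1.445 tilt [ 0.016  0.003 -1.   ] SHIFT [ 0.0399 -0.351  -0.0303] TURN -0.005
```

View pics/s1.png

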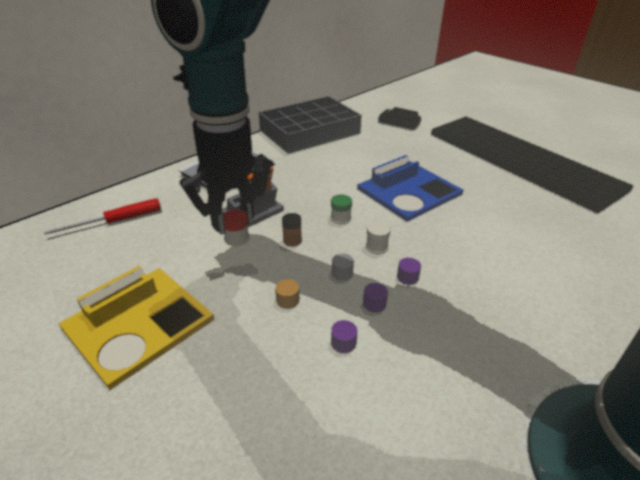

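The picture shows the red cup lifted in the jaws (lid about (235,220)). Carry it to the blue tray.

```bash
python3 -m handwheel '[[0.8,0.005,-0.05,-0.01,0],[0.8,0.005,-0.05,-0.01,0],[0.8,0.006,-0.05,-0.01,0],[0.8,0.006,-0.05,0,0],[0.8,0.006,-0.05,0,0],[0.8,0.006,-0.05,0,0],[0.8,0.006,-0.05,0,0]]' ; python3 -c "
from h import *
to((.480,-.2324,.12),1.45)"; python3 -m handwheel '[[0.8,0,0,0,0],[0.8,0,0,0,0],[0.8,0,0,0,0]]' ; python3 -c "
from h import *
to((.480,-.2324,.12),1.45)"
```

```text
clock: 4.58
tool_pos: [0.4744, -0.236, 0.1107]
eef_rot: [0.181, 3.136, 0.008]
force: [0.3, -1.0, 0.1]
grip_width: 0.0386
t 4.58 pos [ 0.4744 -0.236   0.1107] F [ 0.3 -1.   0.1] w 0.0386 yawY 1.456 tilt [ 0.001  0.005 -1.   ] SHIFT [-0.0051  0.0042 -0.0093] TURN 0.006
clock: 4.95
tool_pos: [0.4712, -0.2385, 0.1076]
eef_rot: [-0.191, -3.131, -0.009]
force: [-0.1, -0.0, -0.7]
grip_width: 0.0386
t 4.95 pos [ 0.4712 -0.2385  0.1076] F [-0.1 -0.  -0.7] w 0.0386 yawY 1.449 tilt [-0.004  0.006 -1.   ] SHIFT [-0.0079  0.0072 -0.0124] TURN -0.001
```

```bash
cat >> h.py <<'E'
def hsv(d): return cv2.cvtColor(d['color'],cv2.COLOR_RGB2HSV).astype(int)
def tri(ds,uvs):
    A=np.zeros((3,3));b=np.zeros(3)
    for d,u in zip(ds,uvs):
        f,M,e=cam(d); v=M@np.array([(u[0]-d['cx'])/f,(u[1]-d['cy'])/f,1]); v/=np.linalg.norm(v); Pm=np.eye(3)-np.outer(v,v); A+=Pm;b+=Pm@e
    return np.linalg.solve(A,b)
E
python3 - <<'E'
from h import *
t=snap('top','t2');s=snap('side','s2')
to((.480,-.2324,.12),1.45)
I=[]
for d in(t,s):
    H=hsv(d); m=(H[...,1]>110)&((H[...,0]<7)|(H[...,0]>173)); p=proj(d,[.471,-.2385,.105])[0]
    m&=(np.hypot(*(np.indices(m.shape)[::-1]-p[:,None,None]))<35); I.append(np.argwhere(m)[:,::-1].mean(0)); print(p,m.sum(),I[-1])
    u,v=p.astype(int); c=d['color'][max(v-50,0):v+50,u-60:u+60,::-1]; cv2.imwrite('pics/a.png',c); 
    globals().setdefault('C',[]).append(cv2.resize(c,(396,330)))
print(tri((t,s),I)); cv2.imwrite('pics/c2.png',np.hstack(C))
E
```

```text
t 5.05 pos [ 0.4715 -0.2382  0.1079] F [ 1.2  0.5 -0.6] w 0.0384 yawY 1.45 tilt [-0.004  0.006 -1.   ] SHIFT [-0.0077  0.0069 -0.0121] TURN -0.0
[446.18069568 246.04278567] 79 [444.08860759 256.4556962 ]
[421.16913862 159.81396699] 172 [426.43604651 156.93023256]
[ 0.45336199 -0.22859335  0.12150293]
```

View pics/c2.png

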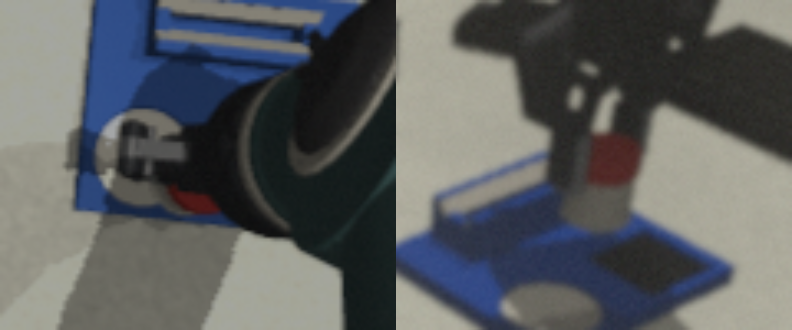

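```bash
python3 - <<'E'
from h import *
s=load('s2')
a=np.linspace(0,2*np.pi,60)
for c in((.463,-.2385,.098),(.471,-.2385,.098),(.463,-.2385,.104)):
    for dz in(-.021,.021):
        p=proj(s,np.c_[c[0]+.02*np.cos(a),c[1]+.02*np.sin(a),0*a+c[2]+dz]); q=(p-[361,109])*3.3+[396,0]
        print(c,dz,'u',q[:,0].min().round(),q[:,0].max().round(),'v',q[:,1].min().round(),q[:,1].max().round())
E
```

```text
(0.463, -0.2385, 0.098) -0.021 u 563.0 636.0 v 199.0 236.0
(0.463, -0.2385, 0.098) 0.021 u 573.0 648.0 v 133.0 168.0
(0.471, -0.2385, 0.098) -0.021 u 552.0 624.0 v 194.0 230.0
(0.471, -0.2385, 0.098) 0.021 u 561.0 636.0 v 128.0 162.0
(0.463, -0.2385, 0.104) -0.021 u 564.0 637.0 v 190.0 226.0
(0.463, -0.2385, 0.104) 0.021 u 574.0 650.0 v 123.0 158.0
```

```bash
python3 -m handwheel '[[0.8,-0.013,0.005,0.02,0],[0.8,0,0,0.02,0],[0.8,0,0,0.01,0]]' ; python3 -c "
from h import *
to((.485,-.2324,.0395),1.45)"
```

```text
clock: 5.42
tool_pos: [0.4877, -0.2315, 0.0578]
eef_rot: [-0.181, -3.136, -0.009]
force: [-0.0, -0.4, -0.8]
grip_width: 0.0388
t 5.42 pos [ 0.4877 -0.2315  0.0578] F [-0.  -0.4 -0.8] w 0.0388 yawY 1.455 tilt [-0.     0.006 -1.   ] SHIFT [ 0.0026 -0.0013  0.0183] TURN 0.005
```

```bash
python3 -m handwheel '[[0.8,0.002,0,0.012,0],[0.8,0,0,0.004,0],[0.8,0,0,0,0]]' ; python3 -c "
from h import *
to((.485,-.2324,.0395),1.45)"
```

```text
clock: 5.8
tool_pos: [0.4858, -0.2303, 0.0409]
eef_rot: [-0.179, -3.135, -0.01]
force: [0.6, -0.2, 0.1]
grip_width: 0.0385
t 5.8 pos [ 0.4858 -0.2303  0.0409] F [ 0.6 -0.2  0.1] w 0.0385 yawY 1.457 tilt [-0.001  0.006 -1.   ] SHIFT [ 0.0005 -0.0022  0.0013] TURN 0.007
```

```bash
python3 -m handwheel '[[0.8,0,-0.002,0.0015,0],[0.3,0,0,0,0],[0.3,0,0,0,0],[0.3,0,0,0,0],[0.3,0,0,-0.03,0],[0.3,0,0,-0.04,0],[0,0,0,-0.04,0]]' ; python3 -c "
from h import *
to((.4345,-.0008,.10),1.571)"
```

```text
clock: 6.68
tool_pos: [0.4842, -0.2329, 0.1505]
eef_rot: [-0.179, -3.131, -0.012]
force: [0.3, -1.0, 0.2]
grip_width: 0.0758
t 6.67 pos [ 0.4842 -0.2329  0.1505] F [ 0.3 -1.   0.2] w 0.0758 yawY 1.456 tilt [-0.005  0.008 -1.   ] SHIFT [0.0756 0.2245 0.0526] TURN -0.115
```

```bash
python3 -m handwheel '[[0,0.015,0.045,0.005,0],[0,0.015,0.045,0.005,0],[0,0.015,0.045,0.005,0],[0,0.015,0.045,0.005,0],[0,0.015,0.04,0.005,0],[0,0,0,0,-0.11]]' ; python3 -c "
from h import *
to((.4345,-.0008,.08),1.571)
t=snap('top','t3');s=snap('side','s3')
C=[cv2.resize(d['color'][v-60:v+60,u-80:u+80,::-1],(400,300)) for d,u,v in((t,450,230),(s,410,190))]
cv2.imwrite('pics/c3.png',np.hstack(C))"
```

```text
clock: 7.42
tool_pos: [0.4374, -0.0004, 0.1314]
eef_rot: [0.005, 3.133, 0.007]
force: [0.2, -1.1, -0.4]
grip_width: 0.0853
t 7.42 pos [ 4.374e-01 -4.000e-04  1.314e-01] F [ 0.2 -1.1 -0.4] w 0.0853 yawY 1.568 tilt [ 0.008  0.004 -1.   ] SHIFT [ 0.0033 -0.0006  0.0514] TURN -0.003
```

View pics/c3.png

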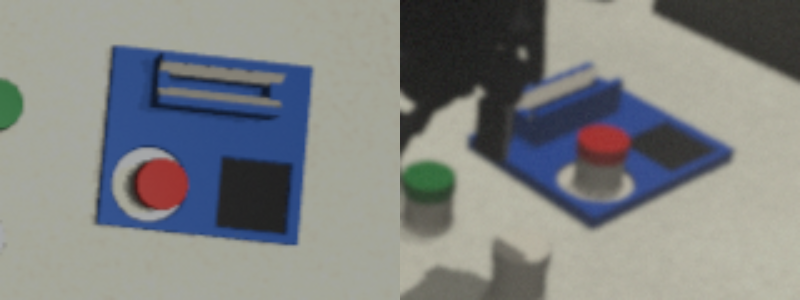

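The red cup stands in the white pocket, lid at crop (162,184) and upright in the side view. Now the steel disc.

```bash
python3 -m handwheel '[[0,0.003,0,0.04,0],[0,0,0,0.035,0],[0,0,0,0.02,0],[0,0,0,0.012,0]]' ; python3 -c "
from h import *
to((.4345,-.0008,.015),1.571)"
```

```text
clock: 8.02
tool_pos: [0.4402, -0.0054, 0.0239]
eef_rot: [0.038, 3.124, 0.004]
force: [-0.0, 0.7, 0.2]
grip_width: 0.0855
t 8.03 pos [ 0.4402 -0.0054  0.0239] F [-0.   0.7  0.2] w 0.0855 yawY 1.547 tilt [ 0.017  0.003 -1.   ] SHIFT [0.006  0.0045 0.0088] TURN -0.024
```

```bash
python3 -m handwheel '[[0,0.006,0.0045,0.007,-0.02],[0.8,0,0,0.001,0],[0.8,0,0,0,0]]' 60; python3 -c "
from h import *
to((.4345,-.0008,.015),1.571)"; python3 -m handwheel '[[0.8,0,0,0,0],[0.8,0,0,0,0],[0.8,0,0,0,0]]' ; python3 -c "
from h import *
to((.4345,-.0008,.015),1.571)"
```

```text
clock: 8.4
tool_pos: [0.4345, -0.0011, 0.0158]
eef_rot: [0.009, 3.124, 0.004]
force: [0.6, 0.8, -0.6]
grip_width: 0.0518
t 8.4 pos [ 0.4345 -0.0011  0.0158] F [ 0.6  0.8 -0.6] w 0.0518 yawY 1.565 tilt [ 0.018  0.002 -1.   ] SHIFT [0.     0.0003 0.0008] TURN -0.006
clock: 8.78
tool_pos: [0.4353, -0.0011, 0.0171]
eef_rot: [0.009, 3.121, 0.004]
force: [0.4, 1.1, -2.2]
grip_width: 0.0341
t 8.78 pos [ 0.4353 -0.0011  0.0171] F [ 0.4  1.1 -2.2] w 0.0341 yawY 1.565 tilt [ 0.02   0.002 -1.   ] SHIFT [0.0009 0.0003 0.0021] TURN -0.006
```

```bash
python3 -m handwheel '[[0.8,0,0,-0.03,0],[0.8,0,0,-0.045,0],[0.8,0,0,-0.045,0],[0.8,0,0,0,0.11]]' ; python3 -c "
from h import *
to((.470,-.316,.13),1.453)"
```

```text
clock: 9.28
tool_pos: [0.4323, -0.0015, 0.14]
eef_rot: [0.186, 3.118, 0.005]
force: [0.1, -0.4, -2.4]
grip_width: 0.0342
t 9.28 pos [ 0.4323 -0.0015  0.14  ] F [ 0.1 -0.4 -2.4] w 0.0342 yawY 1.452 tilt [ 0.018  0.002 -1.   ] SHIFT [-0.0746 -0.3078  0.0099] TURN -0.001
```

```bash
python3 -m handwheel '[[0.8,-0.011,-0.045,0,0],[0.8,-0.011,-0.045,0,0],[0.8,-0.011,-0.045,0,0],[0.8,-0.011,-0.045,0,0],[0.8,-0.01,-0.045,0,0],[0.8,-0.01,-0.045,0,0],[0.8,-0.01,-0.03,0,0]]' ; python3 -c "
from h import *
to((.470,-.316,.07),1.453)"
```

```text
clock: 10.15
tool_pos: [0.4718, -0.3134, 0.1403]
eef_rot: [0.174, 3.117, 0.008]
force: [0.7, -0.9, -1.8]
grip_width: 0.0339
t 10.15 pos [ 0.4718 -0.3134  0.1403] F [ 0.7 -0.9 -1.8] w 0.0339 yawY 1.459 tilt [ 0.02   0.004 -1.   ] SHIFT [ 0.0029 -0.0032  0.0702] TURN 0.006
```

```bash
python3 -m handwheel '[[0.8,0.003,-0.003,0.04,0],[0.8,0,0,0.035,0],[0.8,0,0,0.02,0]]' ; python3 -c "
from h import *
to((.470,-.316,.0255),1.453)"
```

```text
clock: 10.52
tool_pos: [0.4709, -0.3208, 0.0439]
eef_rot: [0.183, 3.113, 0.002]
force: [0.6, -0.8, -1.8]
grip_width: 0.034
t 10.53 pos [ 0.4709 -0.3208  0.0439] F [ 0.6 -0.8 -1.8] w 0.034 yawY 1.454 tilt [ 0.024  0.    -1.   ] SHIFT [0.0019 0.0046 0.0184] TURN 0.001
```

```bash
python3 -m handwheel '[[0.8,0.002,0.0046,0.014,0],[0.8,0,0,0.003,0],[0.8,0,0,0.001,0]]' ; python3 -c "
from h import *
to((.470,-.316,.0255),1.453)"
```

```text
clock: 10.9
tool_pos: [0.4685, -0.3146, 0.0246]
eef_rot: [0.182, 3.116, 0.006]
force: [-3.7, 2.1, 13.1]
grip_width: 0.0342
t 10.9 pos [ 0.4685 -0.3146  0.0246] F [-3.7  2.1 13.1] w 0.0342 yawY 1.454 tilt [ 0.02   0.003 -1.   ] SHIFT [-0.0017 -0.0012 -0.0009] TURN 0.001
```

Contact with the floor. Release.

```bash
python3 -m handwheel '[[0.4,0,0,-0.001,0],[0.4,0,0,-0.001,0],[0.4,0,0,-0.001,0],[0.4,0,0,-0.03,0],[0.4,0,0,-0.04,0],[0,0,0,-0.05,0]]' ; python3 -c "
from h import *
to((.542,-.1085,.12),1.571)"
```

```text
clock: 11.65
tool_pos: [0.4657, -0.3143, 0.1501]
eef_rot: [0.182, 3.118, 0.007]
force: [0.6, -0.9, -0.1]
grip_width: 0.0675
t 11.65 pos [ 0.4657 -0.3143  0.1501] F [ 0.6 -0.9 -0.1] w 0.0675 yawY 1.455 tilt [ 0.019  0.003 -1.   ] SHIFT [-0.0514  0.2131  0.0323] TURN -0.116
```

```bash
python3 -m handwheel '[[0,-0.01,0.043,0,0],[0,-0.01,0.043,0,0],[0,-0.01,0.043,0.01,0],[0,-0.01,0.043,0.01,0],[0,-0.01,0.04,0.01,0],[0,0,0,0,-0.17]]' ; python3 -c "
from h import *
to((.543,-.1085,.021),1.629)
t=snap('top','t4');s=snap('side','s4')
C=[cv2.resize(d['color'][v-60:v+60,u-80:u+80,::-1],(400,300)) for d,u,v in((t,450,230),(s,410,190))]
cv2.imwrite('pics/c4.png',np.hstack(C))"
```

```text
clock: 12.4
tool_pos: [0.5479, -0.1061, 0.1293]
eef_rot: [-0.086, 3.106, -0.006]
force: [0.1, -1.5, 0.2]
grip_width: 0.0855
t 12.4 pos [ 0.5479 -0.1061  0.1293] F [ 0.1 -1.5  0.2] w 0.0855 yawY 1.626 tilt [ 0.035 -0.003 -0.999] SHIFT [ 0.0087 -0.0016  0.1081] TURN -0.003
```

View pics/c4.png

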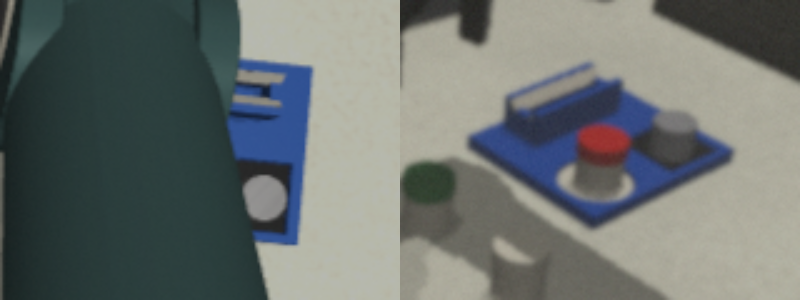

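The steel disc sits flat in the black pocket (crop (675,138) side view). Now the green cup.

```bash
python3 -m handwheel '[[0,0.0087,-0.0016,0.04,0],[0,0,0,0.035,0],[0,0,0,0.02,0]]' ; python3 -c "
from h import *
to((.543,-.1085,.021),1.629)"
```

```text
clock: 12.88
tool_pos: [0.5443, -0.116, 0.0356]
eef_rot: [-0.049, 3.098, -0.012]
force: [0.1, 0.5, 0.4]
grip_width: 0.0854
t 12.88 pos [ 0.5443 -0.116   0.0356] F [0.1 0.5 0.4] w 0.0854 yawY 1.602 tilt [ 0.043 -0.007 -0.999] SHIFT [0.0017 0.0076 0.0145] TURN -0.027
```

```bash
python3 -m handwheel '[[0,0.0017,0.0076,0.0145,-0.027],[0.8,0,0,0,0],[0.8,0,0,0,0],[0.8,0,0,0,0],[0.8,0,0,0,0]]' 40; python3 -c "
from h import *
to((.543,-.1085,.021),1.629)"
```

```text
clock: 13.5
tool_pos: [0.5434, -0.1101, 0.0218]
eef_rot: [-0.08, 3.096, -0.015]
force: [0.4, 0.1, -0.4]
grip_width: 0.0388
t 13.5 pos [ 0.5434 -0.1101  0.0218] F [ 0.4  0.1 -0.4] w 0.0388 yawY 1.622 tilt [ 0.045 -0.008 -0.999] SHIFT [0.0003 0.0017 0.0008] TURN -0.007
```

```bash
python3 -m handwheel '[[0.8,0,0,-0.04,0],[0.8,0,0,-0.05,0],[0.8,0,0.02,-0.03,0],[0.8,0,0.05,0,0],[0.8,0,0.05,0,0],[0.8,0,0.05,0,0],[0.8,0,0.05,0,0],[0.8,0,0.05,0,0],[0.8,0,0.05,0,0],[0.8,0,0.05,0,0]]' ; python3 -c "
from h import *
to((.521,.3278,.12),1.629)"
```

```text
clock: 14.75
tool_pos: [0.5232, 0.2653, 0.1461]
eef_rot: [-0.058, 3.087, -0.015]
force: [0.1, -1.0, -0.4]
grip_width: 0.039
t 14.75 pos [0.5232 0.2653 0.1461] F [ 0.1 -1.  -0.4] w 0.039 yawY 1.608 tilt [ 0.054 -0.009 -0.998] SHIFT [0.0012 0.0628 0.0253] TURN -0.021
```

```bash
python3 -m handwheel '[[0.8,0.001,0.04,0.01,-0.02],[0.8,0,0.022,0.02,0],[0.8,0,0,0.03,0]]' ; python3 -c "
from h import *
to((.521,.3278,.0305),1.629)"
```

```text
clock: 15.12
tool_pos: [0.5224, 0.3366, 0.0877]
eef_rot: [-0.101, 3.08, -0.005]
force: [0.6, 0.4, -0.1]
grip_width: 0.0389
t 15.12 pos [0.5224 0.3366 0.0877] F [ 0.6  0.4 -0.1] w 0.0389 yawY 1.636 tilt [ 0.06  -0.001 -0.998] SHIFT [ 0.0055 -0.0084  0.057 ] TURN 0.007
```

```bash
python3 -m handwheel '[[0.8,0.004,-0.007,0.03,0],[0.8,0.001,0,0.015,0],[0.8,0,0,0.008,0],[0.8,0,0,0.001,0]]' ; python3 -c "
from h import *
to((.521,.3278,.0295),1.629)"
```

```text
clock: 15.62
tool_pos: [0.5208, 0.3298, 0.0313]
eef_rot: [-0.102, 3.08, -0.005]
force: [0.4, -0.6, -0.7]
grip_width: 0.0391
t 15.62 pos [0.5208 0.3298 0.0313] F [ 0.4 -0.6 -0.7] w 0.0391 yawY 1.637 tilt [ 0.06  -0.001 -0.998] SHIFT [ 0.     -0.002   0.0018] TURN 0.008
```

```bash
python3 -m handwheel '[[0.8,0,-0.002,0.002,0],[0.35,0,0,-0.001,0],[0.35,0,0,-0.001,0],[0.35,0,0,-0.001,0],[0.35,0,0,-0.03,0],[0.35,0,0,-0.04,0],[0.35,0,0,-0.05,0]]' ; python3 - <<'E'
from h import *
to((.521,.3278,.0295),1.629)
# plate / stand measurement from initial images
for n in('top0','side0'):
    d=load(n);H=hsv(d); m=(H[...,0]>=4)&(H[...,0]<=13)&(H[...,1]>150)&(H[...,2]>110)
    p=proj(d,[.63,.0,.08])[0]; c,A,M=blob(m,p,35); k=np.argwhere(M)[:,::-1].astype(np.float32)
    print(n,c,A,cv2.boxPoints(cv2.minAreaRect(k)).round(1).tolist())
A=[cv2.resize(load(n)['color'][v-30:v+30,u-40:u+40,::-1],(400,300),interpolation=cv2.INTER_CUBIC) for n,u,v in(('top0',313,150),('side0',253,195))]
cv2.imwrite('pics/c5.png',np.hstack(A))
E
```

```text
clock: 16.5
tool_pos: [0.5129, 0.3272, 0.1545]
eef_rot: [-0.102, 3.082, -0.008]
force: [0.5, 0.1, 0.2]
grip_width: 0.0554
t 16.5 pos [0.5129 0.3272 0.1545] F [0.5 0.1 0.2] w 0.0554 yawY 1.637 tilt [ 0.058 -0.003 -0.998] SHIFT [-0.0009  0.001   0.1252] TURN 0.008
top0 [313.06060606 151.87878788] 99 [[298.0, 150.0], [329.0, 150.0], [329.0, 154.0], [298.0, 154.0]]
side0 [258.10619469 172.37168142] 113 [[244.1999969482422, 175.89999389648438], [270.70001220703125, 165.3000030517578], [272.20001220703125, 168.89999389648438], [245.60000610351562, 179.60000610351562]]
```

View pics/c5.png

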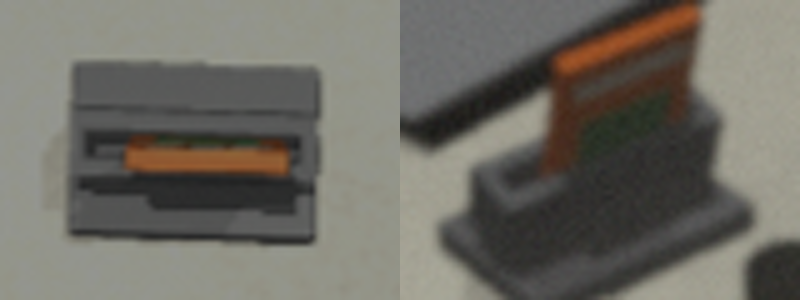

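```bash
python3 - <<'E'
from h import *
t,s=load('top0'),load('side0')
T=lambda u,v:(273+u/5-.4,120+v/5-.4); S=lambda u,v:(213+(u-400)/5-.4,165+v/5-.4)
L=tri((t,s),(T(126,157),S(555,68)));Rr=tri((t,s),(T(291,162),S(700,16)))
print('plate top L',L,'R',Rr,np.linalg.norm(L-Rr),'dir',np.arctan2(*(L-Rr)[1::-1]))
for z in(.09,.1,.11):
    a,b=ray(t,T(126,157),z),ray(t,T(291,162),z); print(z,a.round(4),b.round(4),np.linalg.norm(a-b))
# stand foot corners in top view (z~foot top 0.012?)
for z in(0,.012):
    print([ray(t,T(u,v),z).round(4)[:2].tolist() for u,v in((72,62),(320,68),(315,242),(68,234))])
to((.521,.3278,.0295),1.629)
E
```

```text
plate top L [0.64853673 0.02686861 0.09682102] R [ 0.64603313 -0.03410411  0.09492383] 0.06105357774518255 dir 1.529758394629143
0.09 [0.6492 0.0259 0.09  ] [ 0.6469 -0.0347  0.09  ] 0.06069584732548551
0.1 [0.6468 0.0256 0.1   ] [ 0.6444 -0.0343  0.1   ] 0.059972847059409404
0.11 [0.6443 0.0254 0.11  ] [ 0.642  -0.0338  0.11  ] 0.05924984679333331
[[0.7109, 0.0501], [0.7076, -0.051], [0.6358, -0.048], [0.64, 0.0523]]
[[0.7074, 0.0495], [0.7041, -0.0503], [0.6333, -0.0474], [0.6375, 0.0516]]
t 16.5 pos [0.5129 0.3272 0.1545] F [0.5 0.1 0.2] w 0.0554 yawY 1.637 tilt [ 0.058 -0.003 -0.998] SHIFT [-0.0009  0.001   0.1252] TURN 0.008
```

```bash
python3 -c "
from h import *
print(arm.state()['q'].round(3)); to((.6515,-.004,.13),-.036)
d=snap('top','t5'); 
cv2.imwrite('pics/c6.png',np.hstack([cv2.resize(x['color'][v-60:v+60,u-80:u+80,::-1],(400,300)) for x,u,v in((d,170,205),(snap('side','s5'),130,320))]))"
python3 -m handwheel '[[0.35,0,0,0,0.18],[0.35,0,0,0,0.18]]'; python3 -c "
from h import *
print(arm.state()['q'].round(3)); to((.6515,-.004,.13),-.036)"
```

```text
[-0.633  0.477 -0.01   1.816  0.058  0.805  0.956]
t 16.5 pos [0.5129 0.3272 0.1545] F [0.5 0.1 0.2] w 0.0554 yawY 1.637 tilt [ 0.058 -0.003 -0.998] SHIFT [-0.1147 -0.3394  0.0334] TURN -1.469
clock: 16.85
tool_pos: [0.5167, 0.33, 0.1616]
eef_rot: [0.467, 3.038, 0.027]
force: [-0.1, 0.2, 0.4]
grip_width: 0.0554
[-0.7    0.467  0.076  1.816  0.002  0.8    0.632]
t 16.85 pos [0.5167 0.33   0.1616] F [-0.1  0.2  0.4] w 0.0554 yawY 1.267 tilt [ 0.07   0.007 -0.998] SHIFT [-0.2265 -0.2792  0.0386] TURN 1.303
```

View pics/c6.png

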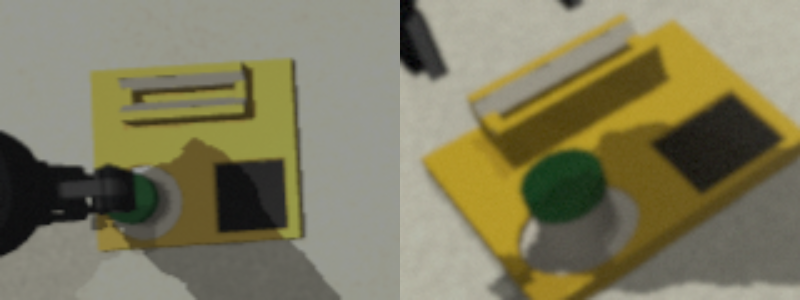

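The green cup is in the white pocket (side crop (568,215)). I'll verify it again once unobstructed. Keep turning for the plate.

```bash
python3 -m handwheel '[[0.2,0,0,0,0.18],[0.2,0,0,0,0.18],[0.2,0,0,0,0.18],[0.2,0,0,0,0.18],[0.2,0,0,0,0.18],[0.2,0,0,0,0.18],[0.2,0,0,0,0.18]]'; python3 -c "
from h import *
to((.6515,-.004,.14),-.036)"
```

```text
clock: 17.73
tool_pos: [0.5156, 0.3296, 0.1599]
eef_rot: [2.23, 2.15, 0.083]
force: [-0.2, -0.3, -0.8]
grip_width: 0.0684
t 17.73 pos [0.5156 0.3296 0.1599] F [-0.2 -0.3 -0.8] w 0.0684 yawY -0.037 tilt [ 0.069  0.006 -0.998] SHIFT [-0.3287  0.1463  0.0272] TURN -0.001
```

```bash
python3 -m handwheel '[[0.4,-0.042,0.018,0,0],[0.4,-0.042,0.018,0,0],[0.4,-0.042,0.018,0,0],[0.4,-0.042,0.018,0,0],[0.4,-0.042,0.018,0,0],[0.4,-0.042,0.018,0,0],[0.4,-0.042,0.018,0,0],[0.4,-0.03,0.018,0,0]]'; python3 -c "
from h import *
to((.6515,-.004,.13),-.036)"
```

```text
clock: 18.73
tool_pos: [0.6498, -0.0031, 0.1646]
eef_rot: [2.22, 2.161, 0.083]
force: [-0.3, 0.9, -0.1]
grip_width: 0.0512
t 18.73 pos [ 0.6498 -0.0031  0.1646] F [-0.3  0.9 -0.1] w 0.0512 yawY -0.027 tilt [ 0.068  0.007 -0.998] SHIFT [-0.0012 -0.0006  0.0346] TURN 0.009
```

```bash
python3 -m handwheel '[[0.4,0,-0.002,0.03,0],[0.4,0,-0.002,0.03,0],[0.4,0,-0.002,0.02,0]]'; python3 -c "
from h import *
to((.652,-.004,.074),-.036)"
```

```text
clock: 19.1
tool_pos: [0.6521, -0.0078, 0.0839]
eef_rot: [2.224, 2.15, 0.087]
force: [-1.0, 0.2, -0.0]
grip_width: 0.0509
t 19.1 pos [ 0.6521 -0.0078  0.0839] F [-1.   0.2 -0. ] w 0.0509 yawY -0.034 tilt [ 0.073  0.005 -0.997] SHIFT [ 0.0038 -0.0009  0.0099] TURN 0.002
```

```bash
python3 -m handwheel '[[0.4,-0.003,-0.001,0.01,0],[0.8,0,0,0,0],[1,0,0,0,0],[1,0,0,0,0]]' 25; python3 -c "
from h import *
to((.652,-.004,.074),-.036)
s=snap('side','s6'); t=snap('top','t6')
u,v=proj(s,[.652,-.004,.09])[0].astype(int)
cv2.imwrite('pics/c7.png',cv2.resize(s['color'][v-45:v+45,u-60:u+60,::-1],(640,480),interpolation=cv2.INTER_CUBIC))"
```

```text
clock: 19.6
tool_pos: [0.6592, -0.0106, 0.0768]
eef_rot: [2.213, 2.141, 0.104]
force: [11.8, -1.3, 0.7]
grip_width: 0.0103
t 19.6 pos [ 0.6592 -0.0106  0.0768] F [11.8 -1.3  0.7] w 0.0103 yawY -0.034 tilt [ 0.091  0.003 -0.996] SHIFT [ 0.0064 -0.0077  0.0021] TURN 0.002
```

View pics/c7.png

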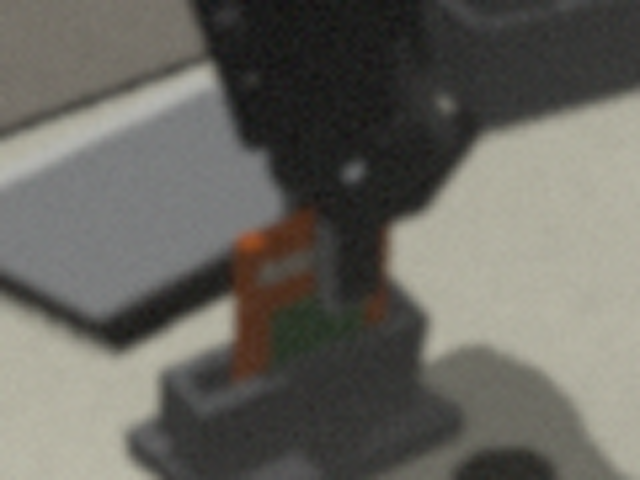

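The grip is on the upper plate, about 7 mm off-centre towards -y. Next I'll draw it out along its lean.

```bash
python3 -m handwheel '[[1,0,-0.002,-0.01,0],[1,0,-0.002,-0.01,0]]' 40; python3 -c "
from h import *
to((.652,-.004,.074),-.036)"
```

```text
clock: 19.95
tool_pos: [0.6591, -0.0103, 0.1006]
eef_rot: [2.206, 2.134, 0.118]
force: [-0.5, -0.1, -0.2]
grip_width: 0.0074
t 19.95 pos [ 0.6591 -0.0103  0.1006] F [-0.5 -0.1 -0.2] w 0.0074 yawY -0.033 tilt [ 0.104  0.003 -0.995] SHIFT [ 0.0059 -0.01    0.0257] TURN 0.003
```

```bash
python3 -m handwheel '[[1,0,-0.003,-0.015,0],[1,0,0,-0.03,0],[1,0,0,-0.03,0],[1,0,0,-0.03,0]]' 60; python3 - <<'E'
from h import *
to((.6044,.2906,.2),.058)
t=snap('top','t7');s=snap('side','s7'); p=arm.state()['tool_pos']
C=[]
for d in(t,s):
    u,v=proj(d,p)[0].astype(int); print(u,v); v=max(v,45); C.append(cv2.resize(d['color'][v-45:v+45,u-60:u+60,::-1],(400,300),interpolation=cv2.INTER_CUBIC))
cv2.imwrite('pics/c8.png',np.hstack(C))
E
```

```text
clock: 20.45
tool_pos: [0.6408, -0.0101, 0.2082]
eef_rot: [2.209, 2.138, 0.111]
force: [0.4, 0.1, -1.3]
grip_width: 0.0069
t 20.45 pos [ 0.6408 -0.0101  0.2082] F [ 0.4  0.1 -1.3] w 0.0069 yawY -0.033 tilt [ 0.097  0.004 -0.995] SHIFT [ 0.2993 -0.0469  0.0057] TURN -0.091
318 135
258 110
```

View pics/c8.png

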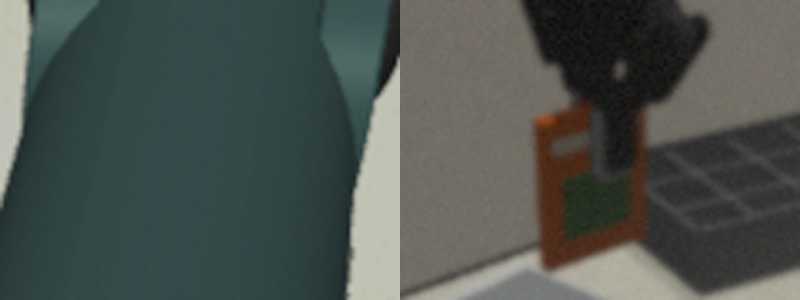

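```bash
python3 -m handwheel '[[1,0,0,-0.06,0],[1,0,0,0,0]]' ; python3 -c "
from h import *
to((.6044,.2906,.2),.058)"; python3 -m handwheel '[[1,0,0,0.015,0],[1,0,0,0.015,0],[1,0,0,0.015,0],[1,0,0,0.015,0]]'; python3 -c "
from h import *
to((.6044,.2906,.2),.058)"
```

```text
clock: 20.8
tool_pos: [0.6355, -0.0104, 0.2698]
eef_rot: [2.207, 2.136, 0.118]
force: [-0.2, -0.5, -1.1]
grip_width: 0.007
t 20.8 pos [ 0.6355 -0.0104  0.2698] F [-0.2 -0.5 -1.1] w 0.007 yawY -0.033 tilt [ 0.102  0.005 -0.995] SHIFT [ 0.2993 -0.0479  0.0676] TURN -0.091
clock: 21.3
tool_pos: [0.6387, -0.0096, 0.2017]
eef_rot: [2.211, 2.141, 0.109]
force: [0.2, -0.1, -1.0]
grip_width: 0.007
t 21.3 pos [ 0.6387 -0.0096  0.2017] F [ 0.2 -0.1 -1. ] w 0.007 yawY -0.033 tilt [ 0.094  0.004 -0.996] SHIFT [ 2.989e-01 -4.400e-02 -2.000e-04] TURN -0.091
```

```bash
python3 -m handwheel '[[1,0.03,-0.005,0,-0.045],[1,0.03,-0.005,0,-0.045],[1,0.03,-0.005,0,0],[1,0.03,-0.005,0,0],[1,0.03,-0.005,0,0],[1,0.03,-0.005,0,0],[1,0.03,-0.005,0,0],[1,0.03,-0.005,0,0],[1,0.02,0,0,0]]' ; python3 -c "
from h import *
to((.6044,.2906,.2),.058)"; python3 -m handwheel '[[1,0,0.015,0.015,0],[1,0,-0.015,0.015,0],[1,0,-0.02,0,0],[1,0,0.02,0,0]]'; python3 -c "
from h import *
to((.6044,.2906,.2),.058)"
```

```text
clock: 22.42
tool_pos: [0.5833, 0.2519, 0.1818]
eef_rot: [2.118, 2.237, 0.079]
force: [-0.2, -0.3, -1.2]
grip_width: 0.0076
t 22.43 pos [0.5833 0.2519 0.1818] F [-0.2 -0.3 -1.2] w 0.0076 yawY 0.055 tilt [ 0.079 -0.004 -0.997] SHIFT [ 0.0373  0.0246 -0.0166] TURN -0.003
clock: 22.92
tool_pos: [0.5844, 0.2533, 0.147]
eef_rot: [2.115, 2.241, 0.072]
force: [0.5, 1.1, -0.5]
grip_width: 0.0077
t 22.93 pos [0.5844 0.2533 0.147 ] F [ 0.5  1.1 -0.5] w 0.0077 yawY 0.058 tilt [ 0.075 -0.006 -0.997] SHIFT [ 0.0355  0.026  -0.0516] TURN 0.0
```

```bash
python3 - <<'E'
from h import *
s=load('s7'); M=R.from_rotvec([2.209,2.138,.111]).as_matrix(); p=np.array([.6408,-.0101,.2082]); f,C,e=cam(s)
for n,u in(('BL',(241.8,145.4)),('BR',(271.5,136.4)),('TL',(239.1,100.4))):
    v=C@np.array([(u[0]-s['cx'])/f,(u[1]-s['cy'])/f,1]); q=p-.004*M[:,1]; k=(q-e)@M[:,1]/(v@M[:,1]); X=e+v*k; print(n,((X-p)@M).round(4),X.round(4))
E
```

```text
BL [ 0.039  -0.004   0.0457] [0.6425 0.0291 0.1626]
BR [-0.0216 -0.004   0.0486] [ 0.6408 -0.0314  0.1593]
TL [ 0.0405 -0.004  -0.0333] [0.6349 0.0304 0.2412]
```

```bash
python3 - <<'E'
from h import *
t=load('t5'); print(ray(t,(165-.3,182.4-.2),.04))
g=cv2.resize(t['color'][165:200,130:200,::-1],None,fx=10,fy=10,interpolation=cv2.INTER_CUBIC); cv2.imwrite('pics/c9.png',g)
for x,y in ((.6044,.2906),): print(proj(t,[[x,y,.042],[x-.013+.04*-.058,y+.04,.042],[x+.013-.04*.058,y+.04,.042],[x-.013+.04*.058,y-.04,.042],[x+.013+.04*.058,y-.04,.042]]).round(1).tolist())
E
```

```text
[0.60273058 0.28516464 0.04      ]
[[161.5, 181.2], [140.7, 189.3], [140.8, 175.9], [182.3, 186.5], [182.4, 173.1]]
```

View pics/c9.png

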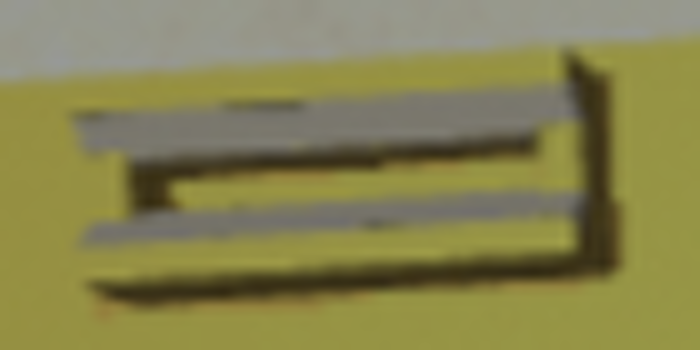

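```bash
python3 -m handwheel '[[1,0.013,0.009,0.009,0],[1,0.013,0.009,0.009,0],[1,0,0,0.009,0]]'; python3 -c "
from h import *
to((.6014,.280,.095),.058)"
```

```text
clock: 23.3
tool_pos: [0.6051, 0.2819, 0.1185]
eef_rot: [2.116, 2.24, 0.073]
force: [0.6, 0.3, -0.5]
grip_width: 0.0075
t 23.3 pos [0.6051 0.2819 0.1185] F [ 0.6  0.3 -0.5] w 0.0075 yawY 0.057 tilt [ 0.076 -0.006 -0.997] SHIFT [-0.0014 -0.0055  0.0232] TURN -0.001
```

```bash
python3 -m handwheel '[[1,-0.001,-0.003,0.01,0],[1,0,-0.002,0.01,0],[1,0,0,0.003,0]]'; python3 -c "
from h import *
to((.6014,.280,.075),.058)"
```

```text
clock: 23.68
tool_pos: [0.5999, 0.2793, 0.0916]
eef_rot: [2.117, 2.24, 0.067]
force: [0.5, 0.0, -1.2]
grip_width: 0.0078
t 23.68 pos [0.5999 0.2793 0.0916] F [ 0.5  0.  -1.2] w 0.0078 yawY 0.057 tilt [ 0.072 -0.009 -0.997] SHIFT [0.0008 0.0003 0.0167] TURN -0.001
```

```bash
python3 -m handwheel '[[1,0.001,0,0.006,0],[1,0,-0.0004,0.005,0]]'; python3 -c "
from h import *
to((.6014,.280,.065),.058)";  python3 -m handwheel '[[1,0,-0.0004,0.005,0]]'; python3 -c "
from h import *
to((.6014,.280,.065),.058)"
```

```text
clock: 23.92
tool_pos: [0.6016, 0.2802, 0.0812]
eef_rot: [2.117, 2.238, 0.071]
force: [0.5, 0.6, 0.4]
grip_width: 0.0073
t 23.93 pos [0.6016 0.2802 0.0812] F [0.5 0.6 0.4] w 0.0073 yawY 0.056 tilt [ 0.075 -0.008 -0.997] SHIFT [-0.     -0.0015  0.0161] TURN -0.002
clock: 24.05
tool_pos: [0.602, 0.2802, 0.0762]
eef_rot: [2.117, 2.238, 0.072]
force: [0.4, 0.3, -0.0]
grip_width: 0.0072
t 24.05 pos [0.602  0.2802 0.0762] F [ 0.4  0.3 -0. ] w 0.0072 yawY 0.056 tilt [ 0.076 -0.007 -0.997] SHIFT [ 0.     -0.0014  0.0111] TURN -0.002
```

```bash
python3 -m handwheel '[[1,0,-0.001,0.004,0],[1,0,-0.0004,0.004,0]]'; python3 -c "
from h import *
to((.6014,.280,.06),.058)";  python3 -m handwheel '[[1,0,-0.0004,0.004,0]]'; python3 -c "
from h import *
to((.6014,.280,.06),.058)"
```

```text
clock: 24.3
tool_pos: [0.6025, 0.2802, 0.0684]
eef_rot: [2.116, 2.237, 0.076]
force: [1.4, -0.2, 0.9]
grip_width: 0.0073
t 24.3 pos [0.6025 0.2802 0.0684] F [ 1.4 -0.2  0.9] w 0.0073 yawY 0.056 tilt [ 0.079 -0.006 -0.997] SHIFT [-0.0001 -0.0018  0.0082] TURN -0.002
clock: 24.42
tool_pos: [0.6034, 0.2797, 0.0675]
eef_rot: [2.117, 2.236, 0.078]
force: [-10.8, -7.2, 41.3]
grip_width: 0.0074
t 24.43 pos [0.6034 0.2797 0.0675] F [-10.8  -7.2  41.3] w 0.0074 yawY 0.055 tilt [ 0.08  -0.006 -0.997] SHIFT [ 0.0005 -0.0026  0.0073] TURN -0.003
```

```bash
python3 -m handwheel '[[1,0,-0.0005,-0.003,0]]'; python3 - <<'E'
from h import *
to((.6014,.280,.06),.058)
s=snap('side','s8')
u,v=proj(s,[.604,.288,.05])[0].astype(int); print(u,v)
cv2.imwrite('pics/c10.png',cv2.resize(s['color'][v-55:v+35,u-60:u+60,::-1],(800,600),interpolation=cv2.INTER_CUBIC))
E
```

```text
clock: 24.55
tool_pos: [0.6028, 0.2795, 0.071]
eef_rot: [2.117, 2.235, 0.078]
force: [1.2, -0.4, -0.7]
grip_width: 0.0068
t 24.55 pos [0.6028 0.2795 0.071 ] F [ 1.2 -0.4 -0.7] w 0.0068 yawY 0.055 tilt [ 0.08  -0.005 -0.997] SHIFT [ 0.0006 -0.0022  0.0108] TURN -0.003
116 283
```

View pics/c10.png

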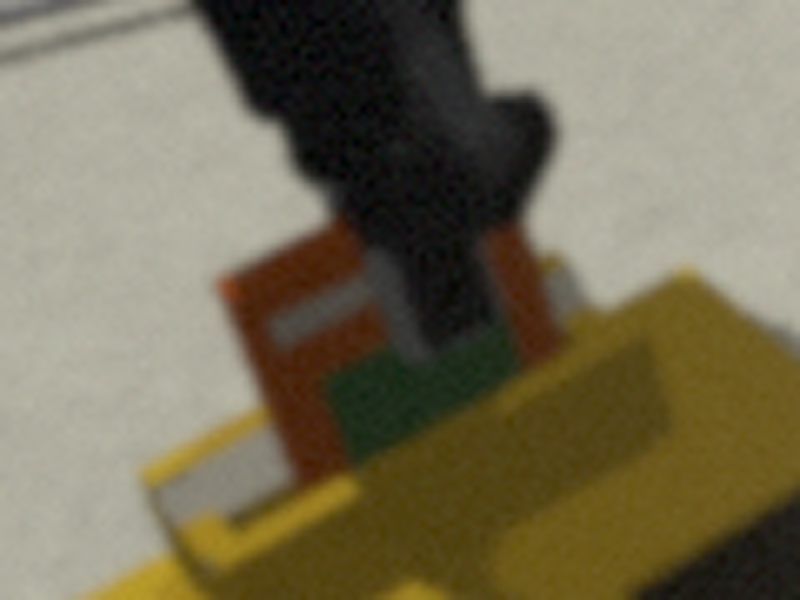

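```bash
python3 - <<'E'
from h import *
s=load('s8'); M=R.from_rotvec([2.117,2.235,.078]).as_matrix(); p=np.array([.6028,.2795,.071]); f,C,e=cam(s)
k0=lambda a,b:(56+a/6.667-.4,228+b/6.667-.4)
for n,u in(('TLnear',k0(228,298)),('right-edge@block',k0(562,350)),('left-edge@block',k0(300,485))):
    v=C@np.array([(u[0]-s['cx'])/f,(u[1]-s['cy'])/f,1]); q=p-.004*M[:,1]; k=(q-e)@M[:,1]/(v@M[:,1]); X=e+v*k; print(n,((X-p)@M).round(4),X.round(4))
# predicted pixels (crop) of block key points for tray (.5595,.288,.058)
c,sn=np.cos(.058),np.sin(.058)
def W(x,y,z): return [.5595+c*x-sn*y,.288+sn*x+c*y,z]
P=[W(25,0,0)]
for x,y,z in((25,48,42),(25,-48,42),(65,-48,42),(65,48,42),(39.75,-40,32),(39.75,40,32),(50.25,40,32)):
    q=proj(s,W(x/1e3,y/1e3,z/1e3))[0]; print((x,y,z),((q-[56-.4,228-.4])*6.667).round())
E
```

```text
TLnear [ 0.0373 -0.004  -0.0248] [0.5948 0.3167 0.095 ]
right-edge@block [-0.0223 -0.004   0.0345] [0.6028 0.2569 0.0366]
left-edge@block [ 0.0374 -0.004   0.0315] [0.5993 0.3164 0.0389]
(25, 48, 42) [229. 572.]
(25, -48, 42) [655. 334.]
(65, -48, 42) [560. 251.]
(65, 48, 42) [141. 474.]
(39.75, -40, 32) [597. 354.]
(39.75, 40, 32) [249. 548.]
(50.25, 40, 32) [225. 522.]
```

The plate is inside the slot, and its top corner (crop (228,298)) puts the bottom at about 0.013. So the 41 N contact was the slot floor. Lower it again gently and release.

```bash
python3 -m handwheel '[[1,0,-0.0005,0.0025,0]]'; python3 -c "
from h import *
to((.6014,.280,.0675),.058)"; python3 -m handwheel '[[1,0,-0.0005,0.001,0],[0.7,0,0,0,0],[0.6,0,0,0,0],[0.6,0,0,0,0]]' 30; python3 -c "
from h import *
to((.6014,.280,.0675),.058)"
```

```text
clock: 24.72
tool_pos: [0.6028, 0.2798, 0.0689]
eef_rot: [2.117, 2.235, 0.08]
force: [1.6, 0.4, 0.5]
grip_width: 0.0069
t 24.73 pos [0.6028 0.2798 0.0689] F [1.6 0.4 0.5] w 0.0069 yawY 0.055 tilt [ 0.081 -0.005 -0.997] SHIFT [ 0.0003 -0.0015  0.0013] TURN -0.003
clock: 25.22
tool_pos: [0.6006, 0.2796, 0.0659]
eef_rot: [2.117, 2.237, 0.074]
force: [0.3, -0.8, 0.3]
grip_width: 0.034
t 25.23 pos [0.6006 0.2796 0.0659] F [ 0.3 -0.8  0.3] w 0.034 yawY 0.055 tilt [ 0.077 -0.006 -0.997] SHIFT [ 0.0004  0.0009 -0.0015] TURN -0.003
```

```bash
python3 -m handwheel '[[0.6,0,0,-0.02,0],[0.6,0,0,-0.03,0],[0.6,0,0,-0.04,0],[0.6,0,0,-0.04,0],[0.4,-0.05,0,0,0],[0.4,-0.05,0,0,0],[0.4,-0.05,-0.02,0,0],[0.4,-0.05,-0.02,0,0],[0.4,-0.05,-0.02,0,0],[0.4,0,0,0,0]]'; python3 - <<'E'
from h import *
to((.6014,.280,.0675),.058)
s=snap('side','s9');t=snap('top','t9')
C=[cv2.resize(d['color'][v-45:v+45,u-60:u+60,::-1],(400,300),interpolation=cv2.INTER_CUBIC) for d,u,v in((t,168,205),(s,125,315))]
D=[cv2.resize(d['color'][:,:,::-1],(400,300),interpolation=cv2.INTER_AREA) for d in (t,s)]
cv2.imwrite('pics/c11.png',np.vstack([np.hstack(C),np.hstack(D)]))
E
```

```text
clock: 26.48
tool_pos: [0.5449, 0.0214, 0.2103]
eef_rot: [2.113, 2.235, 0.096]
force: [0.5, 0.1, 1.1]
grip_width: 0.0513
t 26.48 pos [0.5449 0.0214 0.2103] F [0.5 0.1 1.1] w 0.0513 yawY 0.056 tilt [ 0.09   0.001 -0.996] SHIFT [0.2557 0.0578 0.1474] TURN -0.002
```

View pics/c11.png

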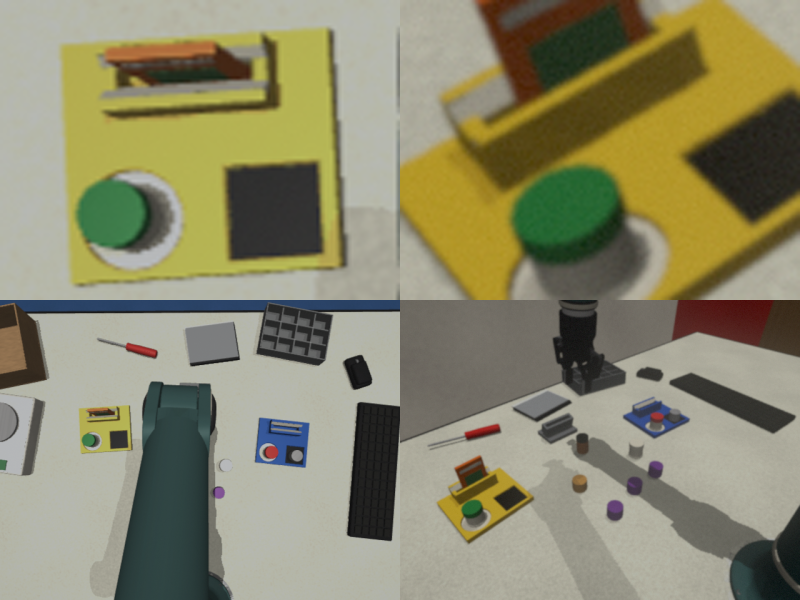

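```bash
python3 - <<'E'
from h import *
s,t=load('s9'),load('t9')
a=cv2.resize(t['color'][170:215,130:190,::-1],(400,300),interpolation=cv2.INTER_CUBIC)
b=cv2.resize(s['color'][245:320,60:160,::-1],(400,300),interpolation=cv2.INTER_CUBIC)
cv2.imwrite('pics/c12.png',np.hstack([a,b]))
I=[]
for d in(t,s):
    H=hsv(d); m=(H[...,0]>45)&(H[...,0]<75)&(H[...,1]>100); p=proj(d,[.521,.328,.045])[0]
    c,A,_=blob(m,p,20); I.append(c); print(c,A)
print('lid',tri((t,s),I), ray(t,I[0],.05))
E
```

```text
[141.5335277  223.81341108] 343
[114.82614943 333.87643678] 696
lid [0.52242582 0.32812168 0.04404469] [0.5215333  0.32529371 0.05      ]
```

View pics/c12.png

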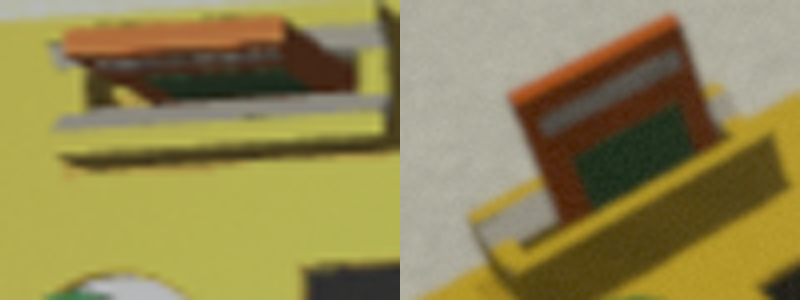

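```bash
python3 - <<'E'
from h import *
from scipy.optimize import least_squares
s,t=load('s9'),load('t9')
T=np.array([(70,57),(281,43),(64,33),(284,18)])*.15+[129.6,169.6]; S=(np.array([(515,103),(685,28),(508,94),(675,13)])-[400,0])/4+[59.6,244.6]
L=np.array([(-.004,.03,.04),(-.004,-.03,.04),(.004,.03,.04),(.004,-.03,.04)])
def W(p,L): return R.from_euler('ZYX',p[3:]).apply(L)+p[:3]
def f(p):return np.r_[(proj(t,W(p,L))-T).ravel(),(proj(s,W(p,L))-S).ravel(),10*(p[4]+.08),10*p[5]]
r=least_squares(f,[.604,.288,.052,.058,-.08,0]);p=r.x
print('c',p[:3].round(4),'yaw,tilt,roll',p[3:].round(3),'rms',np.sqrt((r.fun**2).mean()))
B=np.array([(x,y,-.04) for x in(-.004,.004) for y in(-.03,.03)]);print(W(p,B).round(4), W(p,L)[:,2].round(4))
E
```

```text
c [0.6095 0.2868 0.0518] yaw,tilt,roll [ 0.048 -0.068  0.023] rms 0.5541046162955444
[[0.6096 0.2577 0.011 ]
 [0.6067 0.3176 0.0124]
 [0.6176 0.2581 0.0115]
 [0.6147 0.318  0.0129]] [0.0922 0.0908 0.0927 0.0913]
```

The plate fit puts its bottom at z ≈ 0.012, which is the slot floor, and its top at 0.092. All four parts are placed and the gripper is clear, so I'll hand in.

```bash
python3 -c "
from h import *
H=hsv(load('s9'));H0=load('side0')['color'].astype(int);H1=load('s9')['color'].astype(int)
for n,u,v in(('jar',291,230),('brass',288,294),('white',378,236)): print(n,abs(H0[v-12:v+12,u-12:u+12]-H1[v-12:v+12,u-12:u+12]).mean())
print(arm.finish_job())"
```

```text
jar 10.152199074074074
brass 5.267939814814815
white 9.472800925925926
the job is handed in; nothing more can be done
None
```

I placed all four parts in the order asked and handed the job in at about 26.5 s, with the gripper open and well clear.

**Blue tray:**
- The red-lidded cup looked flat in the round pocket in both views.
- The steel disc looked flat in the square pocket in both views, though the arm hid part of the top view.

**Yellow tray:**
- The green-lidded cup is in the round pocket. Its lid position agrees between the two views to about 3 mm.
- The orange filter plate is in its slot. A fit from both cameras puts its bottom edge at 11–13 mm (slot floor 12 mm) and its top at about 92 mm. It leans about 0.07 rad, within the slot's clearance.

**Disagreements and limits:**
- My first estimate of the plate's position in the jaws was about 8 mm off, probably because the picture was taken while the arm was still rising. The first contact at 41 N wrist force therefore looked early, but it was the slot floor.
- The tool drifted up to about 0.1 rad from vertical during the moves; I could not correct that with the available rows.
- The spare white-lidded cup, the brass disc and the amber jar appear in their places in the last pictures. My last pixel comparison of them only showed small brightness differences. I put these down to noise and arm shadows, but did not measure the positions again.

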